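# Index the sloping assembly fixture to its driving station

## Robot

A 6-joint arm with a two-finger parallel gripper is mounted at the origin on the work surface. World frame = base frame: x ahead of the robot, y to its left, z up, the work surface at z = 0. Lengths are in mm, angles in rad, forces in N, time in s.
With the tool pointing down it reaches from about 350 to 975 mm from the base axis. Payload 7.1 kg.
Tool frame: the origin (TCP) lies midway between the tips of the shut fingers; the grasp point (between the pads) lies 19 mm behind it; z points along the fingers, y is the line along which they close (so a half turn about z gives the same grasp; the last joint's range is limited). The gripper opens to 88 mm and grips with 3 to 60 N. Pads are 20 mm wide; open, the fingers measure 115 mm over their backs; the gripper's body (75 mm by 178 mm) begins 61 mm behind the grasp point.
Start: joints at [1.277, 0.423, 1.63, -0, 1.089, -0.019], TCP at [169.565, 601.542, 184.275] pointing down, gripper open.
Joint ranges: [-3, 3], [-0.9, 2.11], [0.09, 2.58], [-1.31, 4.45], [0.11, 2.69], [-2.54, 2.54]. Speed limits (rad/s): [2.39, 2.39, 3.01, 3.14, 3.14, 3.14].

## Interface

Orientations are given as a rotation vector (axis times angle).
In Python, from workcell import get_obs, get_image, camera_params, close_job gives the robot as it stands.
- The arm moves only by the shell command python3 -m creep 'ROWS' [OPENING]. ROWS is a JSON object of lists of equal length, an entry for each row: "delta_pos": the shift along the tool's x, y, z in m, a list of three; "twist": the turn, a rotation vector about the tool's x, y, z in degrees, a list of three. A call has 1 to 20 rows; each row shifts and turns the commanded pose from where the row before left it, along the tool's axes as they then stand; what a row does not reach is not made up. A row lasts 1/12 s, in which the tool goes at most 41.7 mm and 7.16 degrees, less where a joint would pass 70% of its speed; a pose out of reach is approached as far as the arm can. A call with a gripper value outside its range is refused whole. OPENING is the opening, from 0 (shut) to 1 (fully open), set as the call begins (- or left out, the last holds). The fingers move at their own pace and stop on an object; the grip force is fixed at half the most. Time passes only in rows, so rows that do not move let the fingers close. It gives the time, the measured TCP pose, the force, the opening and the grip force at its end, in the units of the state.
- get_obs(): the state, without advancing time (a new reading comes with each control period).
- get_image(name): name is "scene" or "top"; returns (picture, depth): 400x640x3 uint8, red, green, blue; 400x640 float32, mm along the optical axis (not along the pixel's ray), 0 where there is no reading.
- camera_params(name): a dict with "camera_matrix" (3x3 intrinsics, pixels), "extrinsics" (4x4, takes a point from camera to world coordinates). Camera axes: x right, y down, z forward; pixel columns grow to the right and rows downward; lengths in mm; the calibration is good to about 2 mm. A picture is of the moment at which its call begins. camera_params takes no time and is no camera call.
- close_job(): hands the job in; it is judged then, once.
The state is a dict: "t": time; "qpos": joint angles; "qvel": joint speeds; "joint_torque": joint torques, N m; "ee_pos": TCP position; "orientation": TCP orientation; "ft_force": force on the tool from outside, world axes, zero at the start; "moment": the same for the moment, N m; "width": finger opening in mm; "grasp_force": force on a finger pad.
Only numpy, scipy, OpenCV 4.12 (cv2) and the standard library are available. Lean on these libraries where they do the work, as an engineer would, in place of code of your own. Each camera call takes 0.05 s, during which the arm holds its last target. There are 200 camera calls.

## Task

Set the index arm of the sloping fixture to its 30-degree station, the fourth slot counted from the right-hand end as you face the slope from the robot: draw the spring knob out along its own axis to free the pin, swing the arm round, and let the pin spring fully home in that slot. Leave the arm locked there with the knob released, and do not knock about the loose tubes, spacers and screwdriver beside the fixture.

Things in the scene. Friction and masses are not known exactly. Their poses are not given: they have to be found in the camera images.
- pivot (a point): centre of the fixture's turning table, on the face of its sloping bed, 85 mm above the bench. z: square out of the face, 30 degrees from vertical, leaning to the robot at yaw 0; x: straight up the slope, away from the robot; y: left. Bed 250 x 300 mm, 160 mm table; five spacer tubes (18 mm wide, tops 45 mm off the face) stand on the table's lower half, 56 mm from the pivot
- index_arm (a joint): angle of the arm about pivot z, rad: 0 straight up the slope, positive to its left (+y); stops at +-1.309. Dark steel bar, 24 mm wide, 125 mm long, top 21 mm off the face. Stays where left (friction 0.30 N m, about 3 N at the knob) unless its pin is in a slot. Starts between -1.08 and -0.14, pin in a slot or resting on the plate between slots
- station (a point): nominal middle of the wanted slot, +30 degrees, 105 mm from the pivot, on the steel index plate's top (10 mm off the face). Slots nominally at -60, -30, 0, 30, 60 degrees, 11 mm wide along the arc. The plate is adjustable: all its slots together are off by an unmeasured 0 to 6 degrees (0.105 rad) either way, so feel for the slot about this point
- pull_knob (a joint): how far the spring plunger is drawn out along pivot z, m: 0 pin home in a slot (arm locked), 0.008 pin tip resting on the plate's face, above 0.0085 pin clear, 0.013 fully out. The spring drives it home: 9 N at 0, 13 N at 0.008, 15.5 N at 0.013. Pin 9 mm thick with a flat end; it drops in when within about 1 mm of a slot's middle
- knob (a point): middle of the round black pull knob, on its axis, 105 mm from the pivot and 51 mm + pull_knob off the bed's face. Knob 26 mm in diameter, 24 mm long; below it 18 mm (+ pull_knob) to the arm's top, round a 14 mm shank and a boss 18 mm wide, 6 mm high. z: the knob's axis, out of the face; x: radially outwards along the arm
- lamp (a point): middle of the near lower edge of the work-light bar over the upper end of the slope: 290 mm long along y, 20 mm high, 30 mm deep away from the robot, level, on two posts 153 mm either side. Only about 22 mm of level distance separates the knob's axis from it at mid-arc: a vertical gripper does not pass under, one held along the knob's axis does
- tube_a: loose black plastic handle tube, 100 mm long, 28 mm at its thick end, lying on the bench left of the fixture: leave alone. Origin under its middle
- tube_b: another such loose black tube, right of the fixture: leave alone
- spacer_a: loose aluminium spacer tube standing on the bench, 19 mm wide, 45 mm tall: leave alone. Origin under its middle
- spacer_b: another such spacer tube: leave alone
- hex_driver: loose hand screwdriver lying on the bench right of the fixture: leave alone

How it is judged (in metres and radians):
At the end, for the whole second after the job is handed in: the index arm stands still at the 30-degree station (index_arm between 0.39 and 0.66 rad) with its pin home in that slot (pull_knob below 2.5 mm) (value of joint index_arm between 0.39 and 0.66 rad and value of joint pull_knob below 0.0025 m and velocity of joint index_arm between -0.05 and 0.05 rad/s); the robot touches nothing.
It fails at once if a loose tube, spacer or the screwdriver is knocked more than 25 mm from its place (distance of any of tube_a, tube_b, spacer_a, spacer_b, hex_driver from where it was at the start of the episode above 0.025 m).
It also fails if it takes over 45 s, if anything falls off the work surface, if the arm or the gripper's body presses on something with over 40 N, if the wrist force passes 120 N, or if a joint passes its speed limit or range.

## Working session

There is one attempt and no reset: what is moved stays moved. The work goes in short steps, Python scripts to look and compute and a shell command to move; the robot and the scene stay as the last step left them, time stands still between calls to the robot, and variables do not carry over. Pictures are saved under pics/ and viewed, at most 10 in all, crops included, and the job is handed in when it is done.

```bash
ls; mkdir -p pics; python3 - <<'E'
from workcell import *
import cv2,numpy as np
np.set_printoptions(precision=2,suppress=True)
for n in("scene","top"):
    im,d=get_image(n);np.savez(n+".npz",im=im,d=d);cv2.imwrite(f"pics/{n}0.png",im[:,:,::-1])
    p=camera_params(n);print(n,p["camera_matrix"],p["extrinsics"])
o=get_obs();print(o)
E
```

```text
pics
scene [[367.9    0.   317.14]
 [  0.   367.9  200.37]
 [  0.     0.     1.  ]] [[   0.7     0.55   -0.45  881.36]
 [   0.71   -0.54    0.44 -335.96]
 [  -0.     -0.63   -0.77  727.89]
 [   0.      0.      0.      1.  ]]
top [[373.39   0.   315.74]
 [  0.   373.39 201.02]
 [  0.     0.     1.  ]] [[   0.02   -0.98    0.19  370.43]
 [  -1.     -0.01    0.01    9.55]
 [  -0.01   -0.19   -0.98 1008.92]
 [   0.      0.      0.      1.  ]]
{'t': 0.1, 'qpos': array([ 1.28,  0.42,  1.63, -0.  ,  1.09, -0.02]), 'qvel': array([-0., -0., -0., -0.,  0., -0.]), 'joint_torque': array([ -0.  , -54.56, -27.43,   0.06,   0.02,  -0.  ]), 'ee_pos': array([169.43, 601.04, 183.59]), 'orientation': array([-0.43, -3.11,  0.  ]), 'ft_force': array([0.47, 0.19, 0.18]), 'moment': array([-0.03, -0.03,  0.03]), 'grasp_force': 0.0, 'width': 87.84219792307985}
```

View pics/scene0.png

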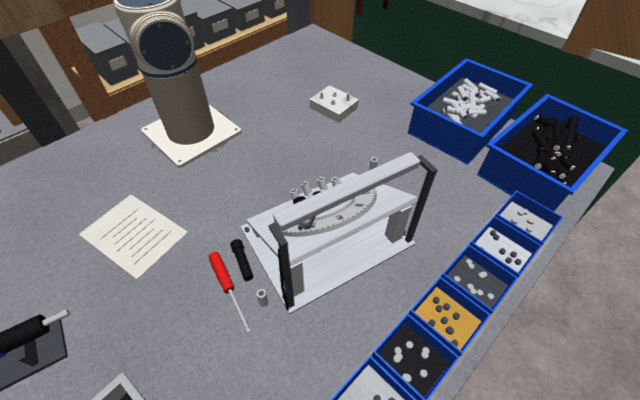

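View pics/top0.png

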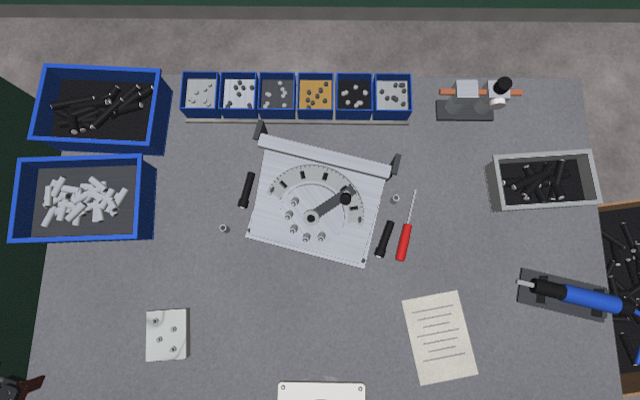

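The top view shows the fixture: pivot at about (311,218), black knob at about (346,198), and lamp bar from (260,142) to (390,170). The slots are dark marks along the arc. Tubes lie at (246,190) and (385,240), the screwdriver at (405,235), and spacers at (396,197) and (223,228).

```bash
cat > h.py <<'E'
import numpy as np,cv2
from workcell import *
np.set_printoptions(precision=3,suppress=True)
def cloud(n,d):
    p=camera_params(n);K=p["camera_matrix"];T=p["extrinsics"]
    v,u=np.mgrid[:400,:640];c=np.stack([(u-K[0,2])/K[0,0]*d,(v-K[1,2])/K[1,1]*d,d],-1)
    return c@T[:3,:3].T+T[:3,3]
def ray(n,u,v):
    p=camera_params(n);K=p["camera_matrix"];T=p["extrinsics"]
    return T[:3,3],T[:3,:3]@np.array([(u-K[0,2])/K[0,0],(v-K[1,2])/K[1,1],1])
def onplane(n,u,v,p0,nrm):
    o,r=ray(n,u,v);return o+r*((p0-o)@nrm)/(r@nrm)
E
python3 - <<'E'
from h import *
z=np.load("top.npz");P=cloud("top",z["d"]);im=z["im"]
# bed face points: polygon of the bed in the image, bright pixels, RANSAC-ish fit
m=np.zeros((400,640),np.uint8);cv2.fillPoly(m,[np.array([(262,158),(385,183),(366,262),(252,233)])],1)
X=P[(m>0)&(z["d"]>0)]
rng=np.random.default_rng(0);best=0
for _ in range(400):
    a,b,c=X[rng.choice(len(X),3)];n=np.cross(b-a,c-a);n/=np.linalg.norm(n)+1e-9
    n*=np.sign(n[2]); 
    if abs(np.degrees(np.arccos(n[2]))-30)>4: continue
    k=abs((X-a)@n)<2.5
    if k.sum()>best:best=k.sum();I=k
Y=X[I];c=Y.mean(0);n=np.linalg.svd(Y-c,full_matrices=False)[2][2];n*=np.sign(n[2])
print("plane",c,n,np.degrees(np.arccos(n[2])),best,len(X),"yaw",np.degrees(np.arctan2(-n[1],-n[0])))
h=(P-c)@n
for uv in [(311,218),(346,198),(345,196),(300,230),(260,225),(327,177),(301,175),(360,210)]:
    print(uv,P[uv[1],uv[0]],h[uv[1],uv[0]])
cv2.imwrite("pics/topz.png",cv2.resize(im[125:275,235:410,::-1],None,fx=4,fy=4,interpolation=cv2.INTER_CUBIC))
hist=np.histogram(h[(m>0)],bins=np.arange(-20,80,3));print(list(zip(hist[1],hist[0])))
E
```

```text
plane [524.001  20.846  88.149] [-0.484  0.119  0.867] 29.928791344028188 3906 9667 yaw -13.837763143339025
(311, 218) [505.207  31.155 112.145] 31.130579451424353
(346, 198) [539.93  -48.281 189.38 ] 71.76653938534993
(345, 196) [544.603 -46.083 188.787] 69.25008126756288
(300, 230) [480.024  59.174  74.415] 13.975706016079881
(260, 225) [494.194 164.091  51.609] -0.1340630005043683
(327, 177) [599.876  -6.104 144.354] 8.736630324437082
(301, 175) [607.351  56.834 132.006] 1.9241560700596574
(360, 210) [525.799 -87.307 116.404] 10.710259409362706
[(np.int64(-20), np.int64(1)), (np.int64(-17), np.int64(0)), (np.int64(-14), np.int64(0)), (np.int64(-11), np.int64(0)), (np.int64(-8), np.int64(5)), (np.int64(-5), np.int64(508)), (np.int64(-2), np.int64(2920)), (np.int64(1), np.int64(1058)), (np.int64(4), np.int64(110)), (np.int64(7), np.int64(874)), (np.int64(10), np.int64(1817)), (np.int64(13), np.int64(1002)), (np.int64(16), np.int64(115)), (np.int64(19), np.int64(260)), (np.int64(22), np.int64(91)), (np.int64(25), np.int64(38)), (np.int64(28), np.int64(108)), (np.int64(31), np.int64(117)), (np.int64(34), np.int64(16)), (np.int64(37), np.int64(58)), (np.int64(40), np.int64(105)), (np.int64(43), np.int64(42)), (np.int64(46), np.int64(10)), (np.int64(49), np.int64(2)), (np.int64(52), np.int64(2)), (np.int64(55), np.int64(10)), (np.int64(58), np.int64(2)), (np.int64(61), np.int64(5)), (np.int64(64), np.int64(2)), (np.int64(67), np.int64(40)), (np.int64(70), np.int64(54)), (np.int64(73), np.int64(4)), (np.int64(76), np.int64(0))]
```

View pics/topz.png

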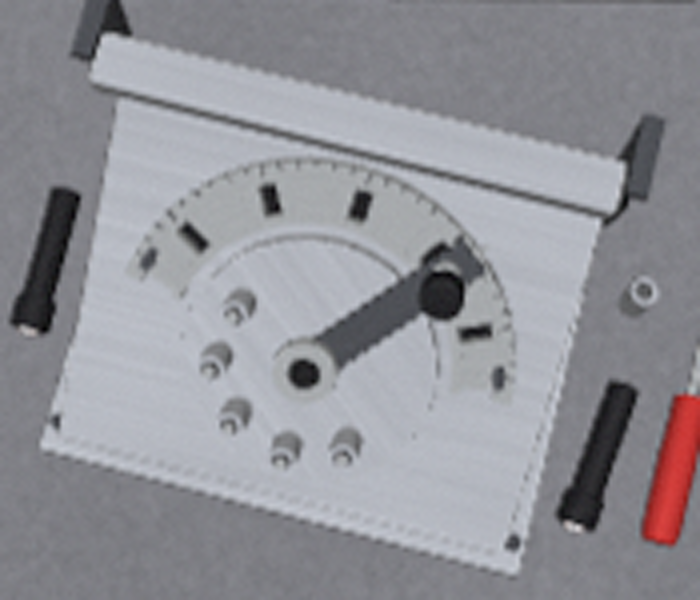

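The crop shows the slots at about (192,237), (270,198), (360,206), (435,252) partly hidden, and (476,332). Counting from the right, the wanted fourth slot is (270,198). The arm lies between the first and second slots. The knob is at (441,295) and the pivot at (303,372).

```bash
python3 - <<'E'
from h import *
from scipy.optimize import least_squares
z=np.load("top.npz");P=cloud("top",z["d"]);im=z["im"];g=cv2.cvtColor(im,cv2.COLOR_RGB2GRAY)
c=np.array([524.,20.85,88.15]);n0=np.array([-.484,.119,.867])
def cen(u,v,r=5):
    w=g[v-r:v+r+1,u-r:u+r+1].astype(float);w=np.clip(110-w,0,None);yy,xx=np.mgrid[-r:r+1,-r:r+1]
    return u+(w*xx).sum()/w.sum(),v+(w*yy).sum()/w.sum()
crop=lambda a,b:(235+a/4-.375,125+b/4-.375)
S=[cen(*map(round,crop(*q))) for q in[(192,237),(270,198),(360,206),(476,332)]]
print("slots px",np.array(S))
# yaw by bed lower edge / side edges, on face plane
cor=[onplane("top",*crop(*q),c,n0) for q in[(42,448),(518,573),(118,97),(603,212)]]
e=cor[0]-cor[1];print("lower edge",np.linalg.norm(e),e,"yaw",np.degrees(np.arctan2(-e[0],e[1])))
e=cor[2]-cor[0];print("left",e/np.linalg.norm(e));e=cor[3]-cor[1];print("right",e/np.linalg.norm(e))
mid=(cor[0]+cor[1])/2
for yaw in(-13.8,np.arctan2(-(cor[0]-cor[1])[0],(cor[0]-cor[1])[1])*57.2958):
    y=np.radians(yaw);Z=np.array([-.5*np.cos(y),-.5*np.sin(y),.75**.5]);Y=np.array([-np.sin(y),np.cos(y),0]);X=np.cross(Y,Z)
    Q=np.array([onplane("top",*s,c+10*Z,Z) for s in S])-(c+0*Z);L=np.c_[Q@X,Q@Y]
    f=least_squares(lambda p:np.hypot(*(L-p).T)-105,[-20,10]);pv=c+X*f.x[0]+Y*f.x[1]
    print("yaw",yaw,"pivot",pv,"res",f.fun,"ang",np.degrees(np.arctan2(*(L-f.x).T[::-1])))
    # boss
    for h in(25,31):print(" boss",h,onplane("top",*crop(303,373),pv+h*Z,Z)-h*Z-pv)
    for h in(63,71):
        k=onplane("top",*cen(345,198,7),pv+h*Z,Z)-pv;print(" knob top",h,k@X,k@Y,np.hypot(k@X,k@Y),np.degrees(np.arctan2(k@Y,k@X)))
    hh=(P-pv)@Z;m=(hh>55)&(hh<80)&(np.hypot((P-pv)@X,(P-pv)@Y)<125);K=(P-pv)[m&(g<70)]
    print(" knob depth pts",len(K),np.median(K@Z),np.c_[K@X,K@Y].mean(0))
# lamp
for q in[(95,85),(605,213)]:
    u,v=crop(*q);print("lamp",P[int(v),int(u)])
E
```

```text
slots px [[283.169 183.828]
 [302.31  174.406]
 [324.772 175.942]
 [353.422 207.57 ]]
lower edge 320.5546370687275 [ 76.112 311.388  -0.25 ] yaw -13.735407660198623
left [ 0.832 -0.244  0.498]
right [ 0.853 -0.155  0.498]
yaw -13.8 pivot [520.576  28.338  85.199] res [-0.356  0.027  0.329 -0.341] ang [ 54.931  25.136  -4.811 -64.219]
 boss 25 [-1.951  1.528 -1.304]
 boss 31 [-0.003  0.647 -0.091]
 knob top 63 81.18648839891566 -67.04183052620955 105.28937714153442 -39.54906684656786
 knob top 71 83.74482241563257 -66.91323268148277 107.19410426563621 -38.6253222697263
 knob depth pts 106 69.83669329097691 [ 81.373 -67.846]
yaw -13.735412571488222 pivot [520.578  28.349  85.203] res [-0.358  0.03   0.328 -0.342] ang [ 54.864  25.074  -4.87  -64.286]
 boss 25 [-1.95   1.531 -1.303]
 boss 31 [-0.001  0.653 -0.09 ]
 knob top 63 81.10911631029364 -67.09729475176363 105.26507356023549 -39.59916049191004
 knob top 71 83.66760021275729 -66.96668428794264 107.16717841710104 -38.67341992275024
 knob depth pts 106 69.8744126192872 [ 81.305 -67.898]
lamp [ 370.426    9.552 1008.92 ]
lamp [ 572.835 -125.275  252.146]
```

```bash
cat >> h.py <<'E'
from scipy.spatial.transform import Rotation as Ro
pv=np.array([520.6,28.3,85.2]);yw=np.radians(-13.77)
Z=np.array([-.5*np.cos(yw),-.5*np.sin(yw),.75**.5]);Y=np.array([-np.sin(yw),np.cos(yw),0]);X=np.cross(Y,Z)
def pose(deg,h,r=105.):   # tool pose with TCP at height h off face, y=tangent, x=-radial, z=-Z
    a=np.radians(deg);R=np.cos(a)*X+np.sin(a)*Y;T=np.cross(Z,R)
    return pv+r*R+h*Z,Ro.from_matrix(np.c_[-R,T,-Z])
def diff(deg,h,r=105.):
    o=get_obs();p,q=pose(deg,h,r);c=Ro.from_rotvec(o["orientation"])
    print("t",o["t"],"dpos(mm,tool)",c.inv().apply(p-o["ee_pos"]),"turn deg",(c.inv()*q).as_rotvec(degrees=True))
def state():
    o=get_obs();p=o["ee_pos"]-pv;c=Ro.from_rotvec(o["orientation"]).as_matrix();R=-c[:,0]
    print("t",o["t"],"h",p@Z,"r",np.hypot(p@X,p@Y),"ang",np.degrees(np.arctan2(p@Y,p@X)),"toolang",np.degrees(np.arctan2(R@Y,R@X)),
     "F(R,T,Z)",o["ft_force"]@c*[-1,1,-1],"w",o["width"],"grip",o["grasp_force"],"q",o["qpos"])
E
python3 - <<'E'
from h import *
print(X,Y,Z,pose(-39.2,160)[0],pose(-39.2,40)[0]);diff(-39.2,160)
z=np.load("top.npz");P=cloud("top",z["d"])
m=(P[...,2]>215)&(P[...,2]<270)&(P[...,0]>450)&(P[...,0]<700)&(abs(P[...,1])<200);L=P[m]-pv
print("lamp: n",len(L),"X",np.percentile(L@X,[2,50,98]),"Y",np.percentile(L@Y,[2,98]),"Z",np.percentile(L@Z,[2,50,98]),"z",np.percentile(P[m][:,2],[2,98]))
E
```

```text
[ 0.841 -0.206  0.5  ] [0.238 0.971 0.   ] [-0.486  0.119  0.866] [495.546 -33.887 264.449] [553.821 -48.168 160.526]
t 0.1 dpos(mm,tool) [-486.165 -522.726  -80.158] turn deg [-10.807 -28.551  36.38 ]
lamp: n 2330 X [151.996 170.569 199.587] Y [-154.908  154.154] Z [ 68.132  93.187 100.888] z [237.392 254.539]
```

```bash
python3 -m creep '{"delta_pos":[[-0.01,-0.01,-0.02],[-0.024,-0.026,-0.02],[-0.025,-0.027,-0.02],[-0.025,-0.027,-0.02],[-0.025,-0.027,0],[-0.025,-0.027,0],[-0.025,-0.027,0],[-0.025,-0.027,0],[-0.025,-0.027,0],[-0.025,-0.027,0],[-0.025,-0.027,0],[-0.025,-0.027,0],[-0.025,-0.027,0],[-0.025,-0.027,0],[-0.025,-0.027,0],[-0.025,-0.027,0],[-0.025,-0.027,0],[-0.025,-0.027,0],[-0.025,-0.027,0],[-0.024,-0.026,0]],"twist":[[0,0,0],[0,0,0],[0,0,0],[0,0,0],[0,0,0],[0,0,0],[0,0,0],[0,0,0],[0,0,0],[0,0,0],[0,0,0],[0,0,0],[0,0,0],[0,0,0],[0,0,0],[0,0,0],[0,0,0],[0,0,0],[0,0,0],[0,0,0]]}' 1
python3 -c "
from h import *
diff(-39.2,160);print(get_obs()['qpos'],get_obs()['ee_pos'])"
```

```text
t: 1.77
ee_pos: [493.2, -32.6, 263.9]
orientation: [-0.431, -3.112, -0.0]
ft_force: [0.7, 1.0, -0.1]
width: 88.0
grasp_force: 0.0
t 1.7667 dpos(mm,tool) [-2.592 -0.582 -0.551] turn deg [-10.746 -28.587  36.33 ]
[-0.09   0.136  1.83   0.     1.176 -1.386] [493.209 -32.622 263.898]
```

```bash
python3 -m creep '{"delta_pos":[[0,0,0],[0,0,0],[0,0,0],[0,0,0],[0,0,0],[0,0,0],[0,0,0],[0,0,0],[0,0,0],[0,0,0],[0,0,0]],"twist":[[-1.07,-2.86,3.63],[-1.07,-2.86,3.63],[-1.07,-2.86,3.63],[-1.07,-2.86,3.63],[-1.07,-2.86,3.63],[-1.07,-2.86,3.63],[-1.07,-2.86,3.63],[-1.07,-2.86,3.63],[-1.07,-2.86,3.63],[-1.07,-2.86,3.63],[0,0,0]]}' 0.65
python3 - <<'E'
from h import *
diff(-39.2,44);state()
for n in("top","scene"):
    im,d=get_image(n);np.savez(n+"1.npz",im=im,d=d)
a=cv2.resize(np.load("top1.npz")["im"][120:280,230:410,::-1],None,fx=2.2,fy=2.2);b=cv2.resize(np.load("scene1.npz")["im"][130:290,230:410,::-1],None,fx=2.2,fy=2.2)
cv2.imwrite("pics/b1.png",np.hstack([a,b]))
E
```

```text
t: 2.68
ee_pos: [490.4, -30.2, 262.4]
orientation: [1.173, 2.351, 0.154]
ft_force: [0.3, -0.3, -1.6]
width: 57.0
grasp_force: 0.0
t 2.6833 dpos(mm,tool) [ -6.27    2.217 117.149] turn deg [-0.093 -0.016 -0.053]
t 2.6833 h 161.15454242283303 r 98.78137254179336 ang -40.373136444969674 toolang -39.2527291764344 F(R,T,Z) [-0.278 -0.49  -1.6  ] w 57.03710860318539 grip 0.0 q [-0.001 -0.108  2.198 -0.229  0.553 -0.482]
```

View pics/b1.png

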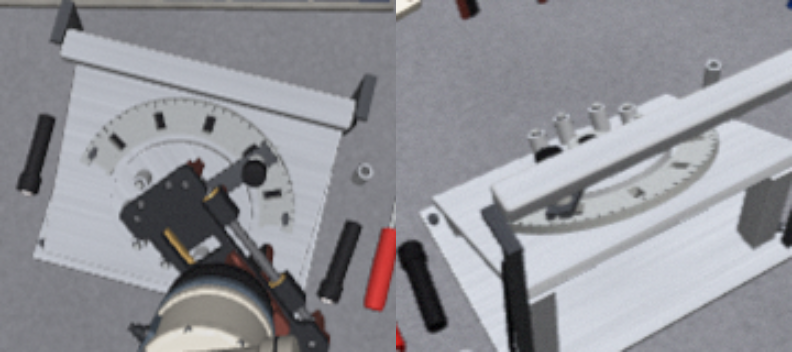

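The left view shows the gripper poised up the knob axis, with the knob visible at (255,172) ahead of the open fingers. The right view shows the knob clear of the lamp. Approaching now.

```bash
python3 -m creep '{"delta_pos":[[-0.0063,0.0022,0],[0,0,0.008],[0,0,0.013],[0,0,0.013],[0,0,0.013],[0,0,0.013],[0,0,0.013],[0,0,0.013],[0,0,0.013],[0,0,0.012],[0,0,0.008],[0,0,0]],"twist":[[0,0,0],[0,0,0],[0,0,0],[0,0,0],[0,0,0],[0,0,0],[0,0,0],[0,0,0],[0,0,0],[0,0,0],[0,0,0],[0,0,0]]}' 0.65
python3 - <<'E'
from h import *
diff(-39.2,41);state()
E
```

```text
t: 3.78
ee_pos: [555.8, -49.0, 162.4]
orientation: [1.171, 2.353, 0.152]
ft_force: [-0.1, -0.4, 0.3]
width: 57.0
grasp_force: 0.0
t 3.7833 dpos(mm,tool) [ 2.381 -1.499 -0.478] turn deg [-0.138 -0.055  0.069]
t 3.7833 h 40.516300489998926 r 107.38967469716717 ang -38.399120532824405 toolang -39.13116118713414 F(R,T,Z) [ 0.409 -0.232  0.237] w 57.02180302231629 grip 0.0 q [-0.05   0.187  2.182 -0.359  0.276 -0.375]
```

```bash
python3 -m creep '{"delta_pos":[[0.0024,-0.0015,0],[0,0,0]],"twist":[[0,0,0],[0,0,0]]}' 0.65 >/dev/null; python3 -m creep '{"delta_pos":[[0,0,0],[0,0,0],[0,0,0],[0,0,0],[0,0,0],[0,0,0]],"twist":[[0,0,0],[0,0,0],[0,0,0],[0,0,0],[0,0,0],[0,0,0]]}' 0
python3 -c "
from h import *
state()"
```

```text
t: 4.45
ee_pos: [553.2, -47.4, 163.0]
orientation: [1.17, 2.351, 0.154]
ft_force: [-0.1, 0.1, 0.3]
width: 20.3
grasp_force: 0.0
t 4.45 h 42.515739622269976 r 105.06665413321075 ang -38.73541412128426 toolang -39.130666637612485 F(R,T,Z) [-0.014  0.05   0.365] w 20.272637197218465 grip 0.0 q [-0.046  0.182  2.189 -0.369  0.272 -0.363]
```

```bash
python3 - <<'E'
from h import *
for n in("top","scene"):
    im,d=get_image(n);np.savez(n+"2.npz",im=im,d=d)
a=cv2.resize(np.load("top2.npz")["im"][120:260,270:410,::-1],None,fx=2.8,fy=2.8,interpolation=2);b=cv2.resize(np.load("scene2.npz")["im"][130:270,260:400,::-1],None,fx=2.8,fy=2.8,interpolation=2)
cv2.imwrite("pics/b2.png",np.hstack([a,b]));state()
E
```

```text
t 4.55 h 42.414682810502 r 104.98774153306397 ang -38.78635342931193 toolang -39.13062516580926 F(R,T,Z) [-0.019  0.523 -0.376] w 12.79370413028434 grip 0.0 q [-0.046  0.182  2.189 -0.369  0.272 -0.363]
```

View pics/b2.png

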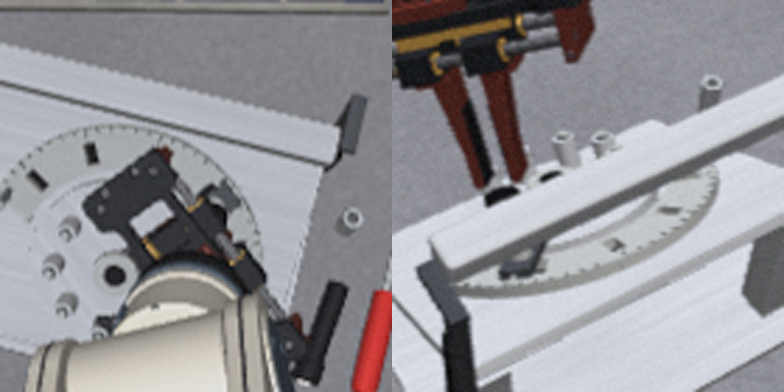

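The right view shows the fingertips at about (487,188) and (515,178), only around the knob's top at (502,195), so they appear short of it. I'll check this with depth.

```bash
python3 - <<'E'
from h import *
state()
z=np.load("scene2.npz");P=cloud("scene",z["d"]);im=z["im"].astype(int)
z0=np.load("scene.npz");P0=cloud("scene",z0["d"])
def loc(p):
    q=p-pv;a=np.degrees(np.arctan2(q@Y,q@X));return np.array([q@X,q@Y,q@Z,np.hypot(q@X,q@Y),a])
ch=(abs(z["d"]-z0["d"])>15)&(z["d"]>0)
for v in range(150,206,4):
    us=np.where(ch[v,270:330])[0]+270
    if len(us):print(v,[(u,loc(P[v,u]).round()[:3].tolist()) for u in us[::4]])
print("knob scene before",[(u,v,loc(P0[v,u]).round(1).tolist()) for u,v in[(299,199),(300,202),(298,201),(314,193)]])
print(loc(camera_params("scene")["extrinsics"][:3,3]))
E
```

```text
t 4.55 h 42.414682810502 r 104.98774153306397 ang -38.78635342931193 toolang -39.13062516580926 F(R,T,Z) [-0.019  0.523 -0.376] w 12.79370413028434 grip 0.0 q [-0.046  0.182  2.189 -0.369  0.272 -0.363]
150 [(np.int64(270), [98.0, -99.0, 183.0]), (np.int64(274), [99.0, -92.0, 181.0]), (np.int64(278), [99.0, -85.0, 178.0]), (np.int64(283), [107.0, -79.0, 177.0]), (np.int64(287), [117.0, -76.0, 177.0]), (np.int64(291), [125.0, -71.0, 177.0]), (np.int64(295), [126.0, -65.0, 175.0]), (np.int64(299), [129.0, -59.0, 173.0]), (np.int64(303), [110.0, -45.0, 165.0]), (np.int64(307), [93.0, -31.0, 157.0]), (np.int64(325), [158.0, -25.0, 165.0])]
154 [(np.int64(270), [96.0, -100.0, 176.0]), (np.int64(274), [101.0, -95.0, 175.0]), (np.int64(278), [99.0, -88.0, 172.0]), (np.int64(282), [76.0, -73.0, 162.0]), (np.int64(287), [117.0, -78.0, 171.0]), (np.int64(291), [121.0, -72.0, 169.0]), (np.int64(295), [127.0, -67.0, 168.0]), (np.int64(299), [128.0, -61.0, 166.0]), (np.int64(303), [114.0, -48.0, 159.0])]
158 [(np.int64(270), [95.0, -103.0, 169.0]), (np.int64(274), [100.0, -97.0, 168.0]), (np.int6
[... 1661 characters left out ...]
0, 99.0]), (np.int64(307), [90.0, -50.0, 91.0])]
190 [(np.int64(288), [82.0, -85.0, 96.0]), (np.int64(292), [85.0, -79.0, 94.0]), (np.int64(296), [71.0, -67.0, 85.0]), (np.int64(304), [103.0, -62.0, 91.0]), (np.int64(308), [90.0, -50.0, 83.0])]
194 [(np.int64(289), [81.0, -86.0, 87.0]), (np.int64(293), [84.0, -79.0, 86.0]), (np.int64(303), [100.0, -65.0, 84.0]), (np.int64(312), [-3.0, -11.0, 31.0])]
198 [(np.int64(273), [-162.0, -58.0, -3.0])]
knob scene before [(299, 199, [84.3, -70.8, 71.1, 110.1, -40.0]), (300, 202, [163.0, -95.9, 99.6, 189.1, -30.5]), (298, 201, [89.9, -75.7, 70.7, 117.5, -40.1]), (314, 193, [-5.5, -4.7, 30.5, 7.3, -139.6])]
[ 699.877 -267.918  338.038  749.405  -20.947]
```

Depth puts the visible fingertips at about 80 mm off the face, while the reported TCP says 42 mm. The knob was missed because the fingers are about 38 mm short. I'll reopen and creep down while watching the force.

```bash
python3 -m creep '{"delta_pos":[[0,0,0],[0,0,0],[0,0,0],[0,0,0],[0,0,0],[0,0,0],[0,0,0],[0,0,0]],"twist":[[0,0,0],[0,0,0],[0,0,0],[0,0,0],[0,0,0],[0,0,0],[0,0,0],[0,0,0]]}' 0.65 >/dev/null
python3 -m creep '{"delta_pos":[[0,0,0.004],[0,0,0.005],[0,0,0.005],[0,0,0.004],[0,0,0]],"twist":[[0,0,0],[0,0,0],[0,0,0],[0,0,0],[0,0,0]]}' 
python3 - <<'E'
from h import *
im,d=get_image("scene");np.savez("scene3.npz",im=im,d=d);state()
def ray_h(u,v,o):return 0
P=cloud("scene",d);z0=np.load("scene.npz");ch=(abs(d-z0["d"])>15)&(d>0)
q=P-pv;H=q@Z;r=np.hypot(q@X,q@Y)
for v in range(170,214,3):
    us=np.where(ch[v,270:330]&(r[v,270:330]<140))[0]+270
    if len(us):print(v,us.min(),us.max(),H[v,us].min(),len(us))
cv2.imwrite("pics/s3.png",cv2.resize(im[140:250,260:380,::-1],None,fx=5,fy=5,interpolation=2))
E
```

```text
t: 5.63
ee_pos: [561.8, -49.7, 146.1]
orientation: [1.171, 2.352, 0.153]
ft_force: [0.2, 0.2, 0.4]
width: 57.0
grasp_force: 0.0
t 5.6833 h 23.71639817295419 r 104.62788401659121 ang -39.04977055825898 toolang -39.132169197638426 F(R,T,Z) [ 0.489 -0.735 -0.402] w 57.02080847887339 grip 0.0 q [-0.051  0.228  2.183 -0.418  0.235 -0.315]
170 270 316 118.35978278632838 20
173 270 316 113.15479383478284 20
176 270 317 105.50439376606425 22
179 271 317 101.10320412397364 21
182 272 317 96.16440103000254 21
185 274 318 88.55882236678738 20
188 275 319 80.30851194409234 20
191 277 319 76.27884577222785 17
194 278 316 30.6431236296064 14
197 279 287 74.44612112665405 9
200 280 288 67.96641416423353 9
203 281 288 63.62526721915193 8
206 282 287 62.10728437311346 6
```

View pics/s3.png

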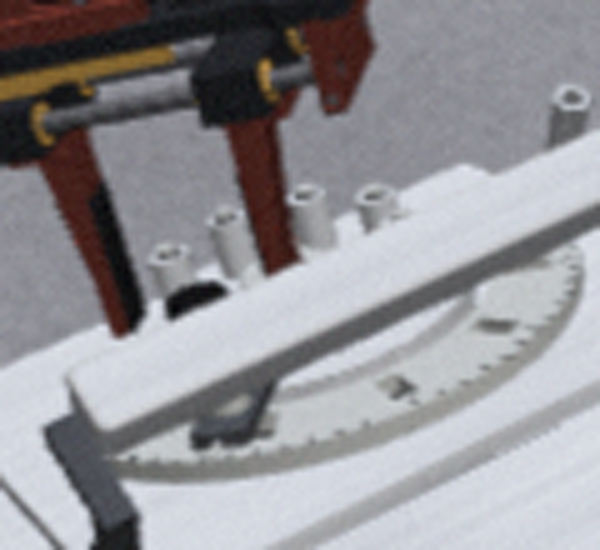

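The fingers now straddle the knob, which is at (195,300) between the finger tips at (125,330) and (285,270). The tips are only about 10 mm below the knob's top. Going 19 mm further.

```bash
python3 -m creep '{"delta_pos":[[0,0,0.004],[0,0,0.005],[0,0,0.005],[0,0,0.005],[0,0,0]],"twist":[[0,0,0],[0,0,0],[0,0,0],[0,0,0],[0,0,0]]}'; python3 -c "
from h import *
state()"
python3 -m creep '{"delta_pos":[[0,0,0],[0,0,0],[0,0,0],[0,0,0],[0,0,0],[0,0,0],[0,0,0],[0,0,0]],"twist":[[0,0,0],[0,0,0],[0,0,0],[0,0,0],[0,0,0],[0,0,0],[0,0,0],[0,0,0]]}' 0 
python3 -c "
from h import *
state()"
```

```text
t: 6.1
ee_pos: [571.2, -51.9, 129.7]
orientation: [1.17, 2.352, 0.153]
ft_force: [-0.5, 0.9, -0.9]
width: 57.0
grasp_force: 0.0
t 6.1 h 4.460330692574862 r 104.68551625014139 ang -39.013924199833056 toolang -39.12970452863004 F(R,T,Z) [-1.304 -0.098 -0.378] w 56.95023275806123 grip 0.0 q [-0.055  0.275  2.175 -0.488  0.199 -0.248]
t: 6.77
ee_pos: [568.7, -53.5, 129.7]
orientation: [1.173, 2.354, 0.148]
ft_force: [-5.5, -9.9, 0.6]
width: 25.2
grasp_force: 30.0
t 6.7667 h 5.450088640816956 r 104.65568903590082 ang -40.483661855243874 toolang -39.131401724023114 F(R,T,Z) [ 5.177 -9.931  1.945] w 25.236905663931456 grip 30.000376403331757 q [-0.057  0.273  2.177 -0.487  0.203 -0.25 ]
```

Gripped: width is 25.2 mm at 30 N. Joint 5 is small and joint 4 is drifting, so I'll check the wrist ranges along the swing with a quick linear fit of the kinematics.

```bash
cat > kin.py <<'E'
from h import *
from scipy.optimize import fsolve
D=[([1.277,.423,1.63],[169.5,601.3,184],[-.43,-3.11,0]),([-.09,.136,1.83],[493.2,-32.6,263.9],[-.431,-3.112,0]),([-.001,-.108,2.198],[490.4,-30.2,262.4],[1.173,2.351,.154]),
([-.05,.187,2.182],[555.8,-49,162.4],[1.171,2.353,.152]),([-.051,.228,2.183],[561.8,-49.7,146.1],[1.171,2.352,.153]),([-.055,.275,2.175],[571.2,-51.9,129.7],[1.170,2.352,.153])]
A=[];b=[]
B=lambda q:(np.array([np.cos(q[0]),np.sin(q[0]),0]),np.array([0,0,1.]))
for q,p,o in D:
    r,z=B(q);s=q[1]+q[2];A.append(np.c_[Ro.from_rotvec(o).as_matrix()[:,2],r,z,np.sin(q[1])*r+np.cos(q[1])*z,np.sin(s)*r+np.cos(s)*z]);b+=p
A=np.vstack(A);x=np.linalg.lstsq(A,np.array(b),rcond=None)[0];print("Lt,a1,d1,L1,L2",x,"res",abs(A@x-b).max())
def ik(p,zt):
    w=p-x[0]*zt;q1=np.arctan2(w[1],w[0]);R=np.hypot(*w[:2])-x[1];H=w[2]-x[2]
    q2,q3=fsolve(lambda q:[x[3]*np.sin(q[0])+x[4]*np.sin(q.sum())-R,x[3]*np.cos(q[0])+x[4]*np.cos(q.sum())-H],[.2,2.15])
    s=q2+q3;r,z=B([q1]);f=np.sin(s)*r+np.cos(s)*z;u=np.cos(s)*r-np.sin(s)*z;l=np.cross(z,r)
    return np.array([q1,q2,q3,np.arctan2(zt@l,zt@u),np.arccos(zt@f)])
if __name__=="__main__":
    for tilt in(0,4,8):
        zt=-(np.cos(np.radians(tilt))*Z-np.sin(np.radians(tilt))*X)
        for a in(-39,-20,-5,10,25):
          for h in(8,):print(tilt,a,h,ik(pose(a,h)[0],zt))
E
python3 kin.py
```

```text
Lt,a1,d1,L1,L2 [257.863  58.773 195.466 487.772 405.917] res 12.301351522977448
0 -39 8 [-0.047  0.259  2.184 -0.486  0.207]
0 -20 8 [ 0.01   0.277  2.124 -0.502  0.261]
0 -5 8 [ 0.062  0.292  2.092 -0.539  0.294]
0 10 8 [ 0.116  0.306  2.073 -0.592  0.318]
0 25 8 [ 0.171  0.318  2.069 -0.657  0.334]
4 -39 8 [-0.041  0.254  2.228 -0.98   0.134]
4 -20 8 [ 0.019  0.271  2.17  -0.866  0.189]
4 -5 8 [ 0.072  0.285  2.137 -0.865  0.227]
4 10 8 [ 0.127  0.3    2.117 -0.902  0.259]
4 25 8 [ 0.184  0.313  2.113 -0.963  0.284]
8 -39 8 [-0.034  0.254  2.272 -1.857  0.132]
8 -20 8 [ 0.027  0.269  2.213 -1.492  0.164]
8 -5 8 [ 0.081  0.284  2.18  -1.371  0.2  ]
8 10 8 [ 0.139  0.298  2.16  -1.337  0.236]
8 25 8 [ 0.197  0.312  2.155 -1.355  0.27 ]
```

The range is fine with the tool on the knob axis. Pulling out.

```bash
python3 -m creep '{"delta_pos":[[0,0,-0.001],[0,0,-0.002],[0,0,-0.002],[0,0,0],[0,0,0]],"twist":[[0,0,0],[0,0,0],[0,0,0],[0,0,0],[0,0,0]]}'; python3 -c "
from h import *
state()"
```

```text
t: 7.18
ee_pos: [567.3, -52.5, 133.7]
orientation: [1.172, 2.354, 0.15]
ft_force: [6.1, -10.3, -13.3]
width: 25.1
grasp_force: 30.0
t 7.1833 h 9.748964606950791 r 104.68068714391603 ang -40.03149330523276 toolang -39.10155266870077 F(R,T,Z) [  5.909  -6.181 -15.771] w 25.14450917476968 grip 29.99707728624344 q [-0.056  0.262  2.178 -0.467  0.211 -0.269]
```

```bash
python3 -m creep '{"delta_pos":[[0.0001,0.0037,0],[0.00026,0.00732,0],[0.00026,0.00732,0],[0.00026,0.00732,0],[0.00026,0.00732,0],[0.00026,0.00732,0],[0.00026,0.00732,0],[0.00026,0.00732,0],[0.00026,0.00732,0],[0.00026,0.00732,0],[0,0,0]],"twist":[[0,0,-2],[0,0,-4],[0,0,-4],[0,0,-4],[0,0,-4],[0,0,-4],[0,0,-4],[0,0,-4],[0,0,-4],[0,0,-4],[0,0,0]]}'; python3 -c "
from h import *
state()"
```

```text
t: 8.1
ee_pos: [603.4, 6.2, 145.6]
orientation: [0.333, 2.601, -0.081]
ft_force: [7.9, -4.5, -13.6]
width: 25.2
grasp_force: 30.0
t 8.1 h 9.467956452368195 r 104.39282306175998 ang -0.9912835738818695 toolang -0.8133751720086214 F(R,T,Z) [  0.82   -2.422 -16.159] w 25.24364563784687 grip 29.996604323387146 q [ 0.083  0.288  2.094 -0.561  0.305 -0.734]
```

```bash
python3 -m creep '{"delta_pos":[[0.00026,0.00732,0],[0.00026,0.00732,0],[0.00026,0.00732,0],[0.00026,0.00732,0],[0.00026,0.00732,0],[0.0001,0.00183,0],[0,0,0]],"twist":[[0,0,-4],[0,0,-4],[0,0,-4],[0,0,-4],[0,0,-4],[0,0,-1],[0,0,0]]}'; python3 -c "
from h import *
state()"
python3 -m creep '{"delta_pos":[[0,0,0.002],[0,0,0.002],[0,0,0.001],[0,0,0]],"twist":[[0,0,0],[0,0,0],[0,0,0],[0,0,0]]}'>/dev/null;  python3 -c "
from h import *
state()"
python3 -m creep '{"delta_pos":[[0,0,0],[0,0,0],[0,0,0],[0,0,0]],"twist":[[0,0,0],[0,0,0],[0,0,0],[0,0,0]]}' 0.34;  python3 -c "
from h import *
state()"
```

```text
t: 8.68
ee_pos: [606.9, 43.7, 142.3]
orientation: [-0.144, 2.631, -0.208]
ft_force: [7.9, -4.4, -13.0]
width: 25.6
grasp_force: 30.0
t 8.6833 h 9.418961065882707 r 104.18806522250385 ang 19.890656890123452 toolang 20.049261979933064 F(R,T,Z) [  0.2    -2.592 -15.624] w 25.646026659532065 grip 29.996997714042664 q [ 0.166  0.306  2.078 -0.646  0.337 -0.945]
t 9.0167 h 5.309102972838946 r 104.35881172738448 ang 19.85198435777678 toolang 19.940492535542095 F(R,T,Z) [-2.175 -1.733 -0.995] w 25.680784682970916 grip 29.999903440475464 q [ 0.164  0.315  2.076 -0.658  0.33  -0.932]
t: 9.35
ee_pos: [610.1, 43.8, 139.6]
orientation: [-0.14, 2.628, -0.204]
ft_force: [-1.0, 0.7, 0.1]
width: 29.5
grasp_force: 0.0
t 9.35 h 5.468649692733242 r 105.7540851895152 ang 20.114285186336726 toolang 19.845158593697978 F(R,T,Z) [-0.717  0.745  0.66 ] w 29.522935530730827 grip 0.0 q [ 0.165  0.314  2.075 -0.658  0.328 -0.931]
```

The pin rests on the plate, since the Z load went to zero at the 8 mm height. Now the caged sweep.

```bash
python3 -m creep '{"delta_pos":[[0,0.0007,0],[0,0.0007,0],[0,0.0007,0],[0,0.0007,0],[0,0.0007,0],[0,0.0007,0],[0,0.0007,0],[0,0.0007,0],[0,0.0007,0],[0,0.0007,0],[0,0.0007,0]],"twist":[[0,0,-0.4],[0,0,-0.4],[0,0,-0.4],[0,0,-0.4],[0,0,-0.4],[0,0,-0.4],[0,0,-0.4],[0,0,-0.4],[0,0,-0.4],[0,0,-0.4],[0,0,-0.4]]}';  python3 -c "
from h import *
state()"
python3 -m creep '{"delta_pos":[[0,0.0006,0],[0,0.0006,0],[0,0.0006,0],[0,0.0006,0]],"twist":[[0,0,-0.3],[0,0,-0.3],[0,0,-0.3],[0,0,-0.3]]}';  python3 -c "
from h import *
state()"
```

```text
t: 10.27
ee_pos: [609.1, 49.5, 138.0]
orientation: [-0.24, 2.627, -0.235]
ft_force: [1.8, -8.9, 0.2]
width: 29.8
grasp_force: 4.7
t 10.2667 h 5.301252277838111 r 105.04841690005634 ang 23.343860834073958 toolang 24.280871368735365 F(R,T,Z) [-0.259 -8.901 -1.763] w 29.799233672543355 grip 4.714886248111725 q [ 0.18   0.318  2.074 -0.678  0.336 -0.975]
t: 10.6
ee_pos: [608.9, 52.2, 137.3]
orientation: [-0.268, 2.625, -0.241]
ft_force: [3.2, -8.1, -3.2]
width: 30.0
grasp_force: 3.7
t 10.6 h 5.120242256427562 r 105.1400579059838 ang 24.856564103948372 toolang 25.48003010951359 F(R,T,Z) [-0.543 -7.553 -5.347] w 30.009682219163597 grip 3.6884544789791107 q [ 0.185  0.32   2.074 -0.684  0.336 -0.985]
```

```bash
for i in 1; do python3 -m creep '{"delta_pos":[[0,0.0006,0],[0,0.0006,0],[0,0.0006,0]],"twist":[[0,0,-0.3],[0,0,-0.3],[0,0,-0.3]]}'>/dev/null;  python3 -c "
from h import *
state()"; done
python3 -m creep '{"delta_pos":[[0,0.0006,0],[0,0.0006,0],[0,0.0006,0]],"twist":[[0,0,-0.3],[0,0,-0.3],[0,0,-0.3]]}'>/dev/null;  python3 -c "
from h import *
state()"
```

```text
t 10.85 h 5.146049157853231 r 105.17034556691408 ang 26.354482390490162 toolang 26.38482029999905 F(R,T,Z) [-0.558 -2.359 -1.701] w 29.796968194615832 grip 1.3401053845882416 q [ 0.19   0.321  2.074 -0.688  0.336 -0.993]
t 11.1 h 5.251393685471185 r 105.04042215927032 ang 27.17312237824974 toolang 27.306809339849984 F(R,T,Z) [-0.04  -9.632 -2.481] w 29.98896974621995 grip 4.656436443328857 q [ 0.194  0.321  2.074 -0.693  0.338 -1.001]
```

```bash
python3 -m creep '{"delta_pos":[[0,0.0006,0],[0,0.0006,0],[0,0,0]],"twist":[[0,0,-0.3],[0,0,-0.3],[0,0,0]]}'>/dev/null;  python3 -c "
from h import *
state()"
```

```text
t 11.35 h 5.252649074494966 r 104.8932164837834 ang 27.31294034460782 toolang 27.89219541539953 F(R,T,Z) [ -1.441 -12.03   -4.031] w 29.734926977637425 grip 6.0291896760463715 q [ 0.195  0.322  2.074 -0.697  0.34  -1.006]
```

Force is rising without motion, so the pin looks locked. Release, back straight off and check the knob height.

```bash
python3 -m creep '{"delta_pos":[[0,-0.0015,0],[0,-0.002,0],[0,0,0],[0,0,0],[0,0,0],[0,0,0]],"twist":[[0,0,0],[0,0,0],[0,0,0],[0,0,0],[0,0,0],[0,0,0]]}' 0.62;  python3 -c "
from h import *
state()"
python3 -m creep '{"delta_pos":[[0,0,-0.006],[0,0,-0.012],[0,0,-0.016],[0,0,-0.016],[0,0,-0.016],[0,0,-0.016],[0,0,-0.016],[0,0,-0.016],[0,0,-0.016],[0,0,-0.016],[0,0,-0.016],[0,0,-0.016],[0,0,-0.016],[0,0,-0.008],[0,0,0]],"twist":[[0,0,0],[0,0,0],[0,0,0],[0,0,0],[0,0,0],[0,0,0],[0,0,0],[0,0,0],[0,0,0],[0,0,0],[0,0,0],[0,0,0],[0,0,0],[0,0,0],[0,0,0]]}'
python3 - <<'E'
from h import *
state()
out=[]
for n in("top","scene"):
    im,d=get_image(n);P=cloud(n,d)-pv;g=cv2.cvtColor(im,cv2.COLOR_RGB2GRAY)
    H=P@Z;m=(H>45)&(H<80)&(abs(np.hypot(P@X,P@Y)-105)<25)&(P@X>0)&(g<70);K=P[m]
    print(n,len(K),np.median(K@Z) if len(K) else 0,np.percentile(K@Z,[10,90]) if len(K) else 0,K.mean(0)@X,K.mean(0)@Y,np.degrees(np.arctan2(K.mean(0)@Y,K.mean(0)@X)))
    out.append(cv2.resize(im[120:260,260:400,::-1],None,fx=2.8,fy=2.8,interpolation=2))
cv2.imwrite("pics/b4.png",np.hstack(out))
E
```

```text
t: 11.85
ee_pos: [608.6, 55.0, 137.1]
orientation: [-0.324, 2.621, -0.252]
ft_force: [0.2, -1.5, 0.6]
width: 54.1
grasp_force: 0.0
t 11.85 h 5.363700108682067 r 105.49530660077916 ang 26.41365457463291 toolang 27.882995120160185 F(R,T,Z) [ 0.027 -1.626  0.229] w 54.09218843662472 grip 0.0 q [ 0.19   0.32   2.074 -0.686  0.335 -1.021]
t: 13.1
ee_pos: [510.7, 79.4, 314.0]
orientation: [-0.324, 2.618, -0.25]
ft_force: [0.2, -0.6, 0.2]
width: 54.1
grasp_force: 0.0
t 13.1 h 209.08003327669869 r 106.59794447360551 ang 26.342986696936585 toolang 27.847979371793574 F(R,T,Z) [ 0.08  -0.676  0.05 ] w 54.11049906249985 grip 0.0 q [ 0.307 -0.101  2.066 -0.39   0.754 -1.281]
top 98 61.91506160555451 [52.316 63.878] 96.31883981559463 44.36202451479777 24.729603334461185
scene 0 0 0 nan nan nan<stdin>:7: RuntimeWarning: Mean of empty slice.
  ret = um.true_divide(
```

View pics/b4.png

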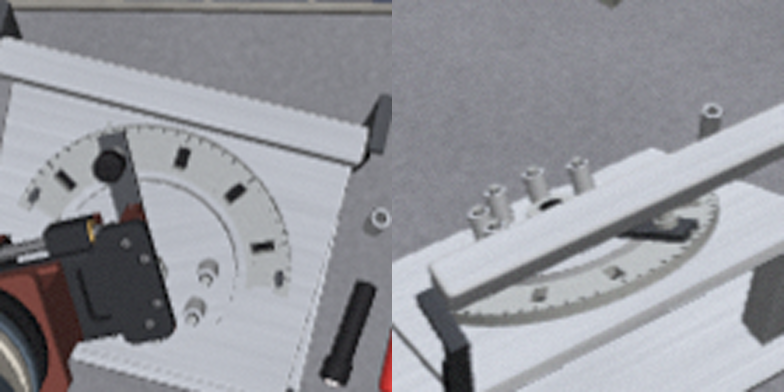

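The left view shows the arm over the fourth slot, with the knob at (109,165), three empty slots to its right and one to its left. The knob's top has dropped from 70 to 62 mm off the face, so the pin is home. The gripper is clear and the tube and spacer visible on the right are undisturbed.

```bash
python3 -c "
from workcell import *
print(close_job())"
```

```text
the job is handed in; nothing more can be done
None
```

I handed the job in with the index arm locked in the fourth slot from the right, at about 25° (0.43 rad) because the plate is set about 5° off nominal. The final picture shows the pin home and the gripper clear, at about 13 s of the 45; no verdict came back on hand-in.

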